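# Seat the mirror stage on its sprung three-point base

### The arm

A 7-joint arm with a two-finger parallel gripper is mounted at the origin on the work surface. World frame = base frame: x ahead of the robot, y to its left, z up, the work surface at z = 0. Lengths are in m, angles in rad, forces in N, time in s.
With the tool pointing down it reaches from about 0.425 to 0.925 m from the base axis. Payload 6.8 kg.
Tool frame: the origin (TCP) lies on the centre line of the jaws, within the pads' length; the fingertips stand 19 mm ahead of it and the grasp point (between the pads) is the TCP; z points along the fingers, y is the line along which they close (so a half turn about z gives the same grasp; the last joint's range is limited). The gripper opens to 85 mm and grips with 20 to 120 N. Pads are 22 mm wide; open, the fingers measure 114 mm over their backs; the gripper's body (76 mm by 85 mm) begins 54 mm behind the grasp point. The pads swing forward as they close: fully open they stand 13 mm farther back than shut.
Start: joints at [-1.33, 0.477, 0.022, 1.555, -0.011, 1.109, -0.083], TCP at [0.231, 0.634, 0.25] pointing down, gripper open.
Joint ranges: [-2.96, 2.96], [-0.34, 2.1], [-1.41, 1.46], [0.24, 2.44], [-1.37, 4.51], [0.17, 1.92], [-2.96, 2.96]. Speed limits (rad/s): [2.39, 2.39, 3.14, 3.14, 3.14, 3.14, 3.14].

### API

Orientations are given as a rotation vector (axis times angle).
In Python, from bench import r gives the robot as it stands. The module is installed in compiled form; this text tells all that it offers.
- The arm moves only by the tool arm_command, never from a script. Its argument "rows" is a list of rows, each an object of numbers: "fingers": the opening, from -1 (shut) to 1 (fully open); "x", "y", "z": the shift along the tool's x, y, z in m; "ax", "ay", "az": the turn, a rotation vector about the tool's x, y, z in degrees. In form: [{"fingers": .., "x": .., "y": .., "z": .., "ax": .., "ay": .., "az": ..}, ...]. A call has 1 to 10 rows; each row shifts and turns the commanded pose from where the row before left it, along the tool's axes as they then stand; what a row does not reach is not made up. A row lasts 1/12 s, in which the tool goes at most 41.7 mm and 7.16 degrees, less where a joint would pass 70% of its speed; a pose out of reach is approached as far as the arm can. A call is refused whole if a number of a shift passes 0.0417 or a number of a turn 7.16, either way. A call with a gripper value outside its range is refused whole. The fingers move at their own pace and stop on an object; "grip_force" is the grip in N (left out, the last holds). Time passes only in rows, so rows that do not move let the fingers close. It gives the time, the measured TCP pose, the force, the opening and the grip force at its end, in the units of the state.
- r.get_obs(): the state, without advancing time (a new reading comes with each control period).
- r.grab_frame(name): name is "side" or "top" or "wrist"; returns a dict with "frame" (384x512x3 uint8, red, green, blue), "depth" (384x512 float32, m along the optical axis (not along the pixel's ray), 0 where there is no reading), "K" (3x3 intrinsics, pixels), "world_from_camera" (4x4, takes a point from camera to world coordinates). Camera axes: x right, y down, z forward; pixel columns grow to the right and rows downward; lengths in m; the calibration is good to about 2 mm. A picture is of the moment at which its call begins.
- r.hand_in(): hands the job in; it is judged then, once.
The state is a dict: "clock": time; "joints": joint angles; "qvel": joint speeds; "tau": joint torques, N m; "tcp_pos": TCP position; "orientation": TCP orientation; "contact_force": force on the tool from outside, world axes, zero at the start; "moment": the same for the moment, N m; "grip_width": finger opening in m; "gripper_force": force on a finger pad.
Only numpy, scipy, OpenCV 4.12 (cv2) and the standard library are available. Lean on these libraries where they do the work, as an engineer would, in place of code of your own. Each camera call takes 0.05 s, during which the arm holds its last target. There are 200 camera calls.

### The job

Pick up the three-legged mirror stage by its black grip and set it on the sprung seat base: the ball foot under the mirror in the cone, the other two in the V-groove and on the flat pad, feeling all three fully home so that it sits level. While it sits there, push it down gently with about 10 N for a second (never more than 13 N, and no dropping or forcing), then let go and leave it seated, with the spray can, carton and steel flange left alone.

Things in the scene. Friction and masses are not known exactly. Their poses are not given: they have to be found in the camera images.
- stage: Loose mirror stage, 0.4 to 0.6 kg: a three-armed aluminium plate (32 to 42 mm above the foot bottoms) on three steel ball feet 14 mm across, with an upright round mirror (42 mm across, top at 90 mm) on its +x arm. Origin: middle, at the level of the foot bottoms; z up. Ball centres 7 mm up at stage (x, y) (60, 0), (-35, 45), (-35, -45) mm. Starts standing on the table.
- grip (a point): Place to grip, on the stage's black upright block: 36 mm long (stage x), 18 mm thick (stage y), from 42 to 87 mm above the foot bottoms. The point is at stage (-5, 0, 70) mm, 17 mm below the block's top; stage axes. Pinch across the 18 mm.
- cone_foot (a point): Centre of the ball foot under the mirror, at stage (60, 0, 7) mm. Dry steel on steel, friction about 0.65: left to its own weight part-way down a seat wall, a foot tends to stick there.
- groove_foot (a point): Centre of the ball foot at stage (-35, 45, 7) mm.
- flat_foot (a point): Centre of the ball foot at stage (-35, -45, 7) mm.
- base: Seat base: grey tray 240 x 210 x 14 mm fixed to the table, carrying an aluminium platform (190 x 160 mm) with three steel seats. Origin: centre of the tray's underside, axes along its sides, z up. The platform gives straight down on springs, 8 N per mm (6 mm travel at most), and does not give sideways or tilt.
- set_down (a point): NOMINAL place of the stage's origin when seated, 62 mm above the base's underside; the seated stage's axes are parallel to the base's. The platform with all seats was clamped by hand off nominal, without turning: up to 8 mm either way in base x and in base y, and up to 5 mm up or down. This shift is not measured (no listed pose follows it) and must be seen or felt.
- cone_nominal (a point): Nominal centre of the cone seat's mouth, at base (60, 0, 76) mm; the true one is shifted as said. Walls at 45 degrees, mouth 34 mm across, 17 mm deep, in a round block 44 mm across. A seated ball's bottom is 14 mm below the rim.
- groove_nominal (a point): Nominal middle of the V-groove's mouth, at base (-35, 45, 76) mm; shifted likewise. Walls at 45 degrees, 34 mm wide, 17 mm deep, 50 mm long, running straight towards the cone. A seated ball's bottom is 14 mm below the rim.
- flat_nominal (a point): Nominal centre of the flat round pad's top, 40 mm across, at base (-35, -45, 62) mm; shifted likewise. It is 14 mm lower than the rims of cone and groove, so the stage is level only with all feet home.
- spray: Blue spray can, 48 mm across, 150 mm tall, standing; origin at the centre of its underside. Leave alone.
- carton: Small cardboard carton 70 x 50 x 60 mm tall; origin at the centre of its underside. Leave alone.
- flange: Steel flange ring lying flat, 70 mm outside, 40 mm inside, 14 mm thick; origin at the centre of its underside. Leave alone.
There are look-alikes about, which are no part of the job. What is meant by the stage is not purple, and is the smaller of those in its own colour.

How it is judged:
By the outcome, as a careful person would: the job done as asked, in the order asked, and still so for the second after the job is handed in, with the robot touching nothing.
It also fails if it takes over 61 s, if anything falls off the work surface, if the arm or the gripper's body presses on something with over 40 N, if the wrist force passes 120 N, or if a joint passes its speed limit or range.

## Working session

There is one attempt and no reset: what is moved stays moved. The work goes in short steps, Python scripts to look and compute and a tool call to move; the robot and the scene stay as the last step left them, time stands still between calls to the robot, and variables do not carry over. Pictures are saved under pics/ and viewed, at most 10 in all, crops included, and the job is handed in when it is done.

Besides the shell and the picture viewer there is one more tool, called after ">>>" as name([rows], argument=value, ...), one row to a line, values as JSON. arm_command: Moves the arm, as the interface text tells. Its arguments: {"type":"object","properties":{"rows":{"type":"array"},"grip_force":{"type":"number"}},"required":["rows"]}

```bash
mkdir -p pics; cat > h.py <<'E'
import numpy as np,cv2
from bench import r
from scipy.spatial.transform import Rotation as R
def cloud(g):
    K=g["K"];T=g["world_from_camera"];d=g["depth"]
    v,u=np.mgrid[:d.shape[0],:d.shape[1]]
    p=np.stack([(u-K[0,2])/K[0,0]*d,(v-K[1,2])/K[1,1]*d,d],-1)
    P=p@T[:3,:3].T+T[:3,3]; P[d==0]=np.nan
    return P
def ray(g,u,v,z):
    K=g["K"];T=g["world_from_camera"]
    d=T[:3,:3]@np.array([(u-K[0,2])/K[0,0],(v-K[1,2])/K[1,1],1]);o=T[:3,3]
    return o+d*(z-o[2])/d[2]
def st():
    o=r.get_obs()
    print({k:np.round(o[k],4) for k in("clock","tcp_pos","contact_force","moment","grip_width","gripper_force")}, np.round(R.from_rotvec(o["orientation"]).as_matrix(),3).tolist())
E
python3 - <<'E'
from h import *
st()
for n in("top","side"):
    g=r.grab_frame(n);cv2.imwrite(f"pics/{n}0.png",g["frame"][:,:,::-1]);np.savez(f"{n}0.npz",**g)
    print(n,g["K"][0,0],np.round(g["world_from_camera"],3).tolist())
E
```

```text
{'clock': np.float64(0.0), 'tcp_pos': array([0.2305, 0.6338, 0.2493]), 'contact_force': array([ 0.1938,  0.1033, -0.4731]), 'moment': array([-0.008 , -0.0215,  0.063 ]), 'grip_width': np.float64(0.0854), 'gripper_force': np.float64(0.0)} [[-0.94, 0.342, -0.0], [0.342, 0.94, -0.002], [-0.0, -0.002, -1.0]]
top 346.83118167944184 [[-0.005, -0.989, 0.147, 0.512], [-1.0, 0.004, -0.01, -0.055], [0.009, -0.147, -0.989, 0.881], [0.0, 0.0, 0.0, 1.0]]
side 498.52943170864455 [[-0.997, -0.037, 0.061, 0.553], [-0.07, 0.685, -0.725, 0.869], [-0.015, -0.727, -0.686, 0.954], [0.0, 0.0, 0.0, 1.0]]
```

View pics/top0.png

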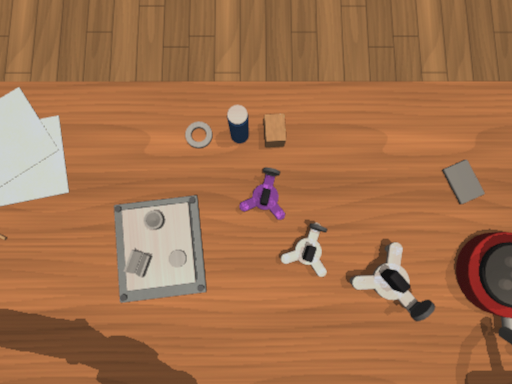

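View pics/side0.png

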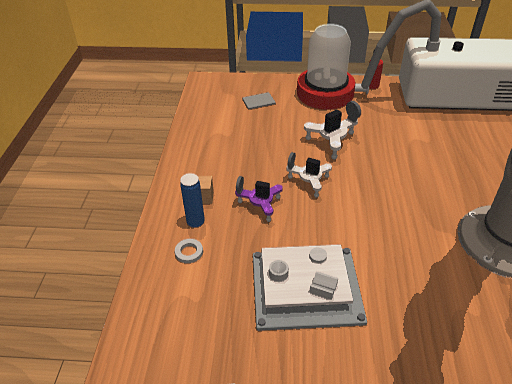

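The top picture has three look-alikes: purple stage at (265,197), small white stage at (309,252) and large white stage at (392,281). I choose the small white one. The base is at (160,248), with the cone at (153,220), the groove at (138,263) and the flat pad at (178,258). The side view agrees with this.

```bash
cat > m.py <<'E'
from h import *
for n in("top","side"):
    g=dict(np.load(f"{n}0.npz"));P=cloud(g);f=g["frame"].astype(int);mx=f.max(2);mn=f.min(2)
    # stage region via world box
    z=P[...,2]
    c=(0.47,-0.185) 
    reg=(abs(P[...,0]-ray(dict(np.load("top0.npz")),309,252,.05)[0])<.1)&(abs(P[...,1]-ray(dict(np.load("top0.npz")),309,252,.05)[1])<.1)
    blk=reg&(mx<60)&(abs(z-.087)<.006)
    print(n,"block top",blk.sum(),np.round(np.nanmean(P[blk],0),4))
    if blk.sum()>4:
        print(cv2.minAreaRect(P[blk][:,:2].astype(np.float32)*1000))
    pl=reg&(mn>110)&(mx-mn<50)&(z>.03)&(z<.05)
    print("plate",pl.sum(),np.round(np.median(P[pl],0),4))
    q=P[pl][:,:2]; c=P[blk][:,:2].mean(0); d=q-c; far=np.hypot(*d.T); a=np.degrees(np.arctan2(d[:,1],d[:,0]))
    for k in range(-180,180,15):
        s=(a>=k)&(a<k+15)
        if s.any(): print(k,round(far[s].max(),3),end="; ")
    print()
    # tray region
    t=dict(np.load("top0.npz")); bc=ray(t,160,248,.05)
    R2=(abs(P[...,0]-bc[0])<.17)&(abs(P[...,1]-bc[1])<.17)
    tray=R2&(z>.008)&(z<.09)
    print("tray rect",cv2.minAreaRect(P[tray][:,:2].astype(np.float32)*1000))
    plat=R2&(mn>150)&(z>.03)
    zp=np.nanmedian(z[plat]);print("platform z",zp,cv2.minAreaRect(P[plat&(abs(z-zp)<.006)][:,:2].astype(np.float32)*1000))
    hi=(R2&(z>zp+.006)).astype(np.uint8)
    k,l,s,cc=cv2.connectedComponentsWithStats(hi)
    for i in range(1,k):
        if s[i,4]>20:
            p=P[l==i];print(s[i,4],np.round(cc[i]),np.round(np.mean(p,0),4),"z95",np.round(np.percentile(p[:,2],[50,90,97]),4), cv2.minAreaRect(p[:,:2].astype(np.float32)*1000))
g=cv2.imread("pics/top0.png");a=cv2.resize(g[190:310,105:215],None,fx=4,fy=4,interpolation=2)
b=cv2.resize(g[215:285,270:340],None,fx=5,fy=5,interpolation=2)
o=np.zeros((480,790,3),np.uint8);o[:480,:440]=a;o[:350,440:790]=b;cv2.imwrite("pics/crop1.png",o)
E
python3 m.py
```

```text
top block top 105 [ 0.4915 -0.1864  0.0856]
((510.36260986328125, -192.207763671875), (16.682281494140625, 75.89671325683594), 74.0906982421875)
plate 751 [ 0.485  -0.1949  0.0408]
-180 0.029; -165 0.064; -150 0.067; -135 0.125; -120 0.031; -105 0.033; -90 0.034; -75 0.033; -60 0.035; -45 0.057; -30 0.074; -15 0.056; 0 0.032; 15 0.032; 30 0.031; 45 0.03; 60 0.03; 75 0.041; 90 0.064; 105 0.065; 120 0.04; 135 0.028; 150 0.028; 165 0.028; 
tray rect ((503.46990966796875, 174.287353515625), (240.12057495117188, 210.5391845703125), 6.590101718902588)
platform z 0.04933522610234525 ((508.5742492675781, 168.57196044921875), (188.51199340820312, 158.4338836669922), 6.445160388946533)
316 [154. 220.] [0.5676 0.1736 0.0692] z95 [0.0705 0.0741 0.0754] ((567.810302734375, 174.27540588378906), (42.011009216308594, 42.96268844604492), 0.6462759971618652)
459 [138. 263.] [0.4687 0.2079 0.067 ] z95 [0.0674 0.0739 0.0748] ((468.64739990234375, 208.40057373046875), (45.06528091430664, 50.989234924316406), 71.55921936035156)
242 [177. 259.] [0.479  0.1187 0.059 ] z95 [0.0589 0.0608 0.0618] ((478.972442
[... 531 characters left out ...]
428955078125), (240.40789794921875, 212.5034637451172), 6.619728088378906)
platform z 0.04954400321207708 ((509.93212890625, 168.91372680664062), (190.0478057861328, 162.23609924316406), 6.852602958679199)
195 [318. 254.] [0.4807 0.1213 0.0589] z95 [0.0589 0.0611 0.0619] ((480.4075927734375, 120.91288757324219), (39.5660514831543, 37.0597038269043), 89.19955444335938)
340 [278. 270.] [0.5698 0.1788 0.0682] z95 [0.0694 0.0745 0.0755] ((569.4541625976562, 177.23927307128906), (42.723880767822266, 43.35723876953125), 2.1469428539276123)
479 [324. 284.] [0.4703 0.2109 0.0668] z95 [0.0672 0.0737 0.0751] ((470.36328125, 209.8560028076172), (47.68657684326172, 50.02682113647461), 71.29985809326172)
```

View pics/crop1.png

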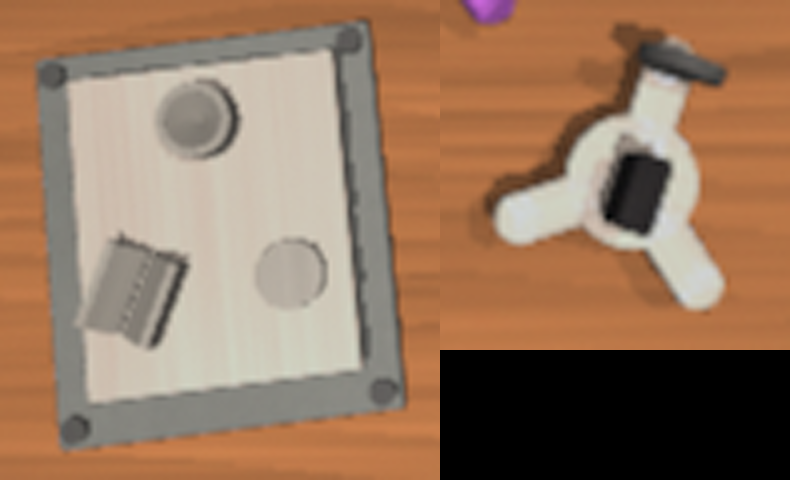

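The close crop on the right shows the chosen stage: white, small, with its mirror at about (318,228) and its black block at about (309,253). On the left, the cone, groove and pad are clearly visible.

```bash
cat > m2.py <<'E'
from h import *
t=dict(np.load("top0.npz"))
for n in("top","side"):
    g=dict(np.load(f"{n}0.npz"));P=cloud(g);f=g["frame"].astype(int);mx=f.max(2);z=P[...,2]
    c=ray(t,309,253,.087)
    reg=(np.hypot(P[...,0]-c[0],P[...,1]-c[1])<.032)
    print(n,"table z",np.nanmedian(z[(abs(P[...,0]-.5)<.05)&(abs(P[...,1])<.03)]))
    blk=(reg&(mx<70)&(z>.08)).astype(np.uint8)
    p=P[blk>0];print("blk",len(p),np.mean(p,0).round(4),cv2.minAreaRect(p[:,:2].astype(np.float32)*1000))
    far=(np.hypot(P[...,0]-c[0],P[...,1]-c[1])<.09)&(z>.055)&~reg
    p=P[far];print("mirror",len(p),p.mean(0).round(4),np.percentile(p[:,2],98),cv2.minAreaRect(p[:,:2].astype(np.float32)*1000))
    u=np.hypot(P[...,0]-c[0],P[...,1]-c[1])<.09
    pl=u&(f.min(2)>110)&(mx-f.min(2)<60)&(z>.034)&(z<.048)
    q=P[pl][:,:2]; d=q-c[:2]; a=np.degrees(np.arctan2(d[:,1],d[:,0])); rr=np.hypot(*d.T)
    for lo,hi in((75,130),(-175,-140),(-45,-5)):
        s=(a>lo)&(a<hi)&(rr>.04)&(rr<.08)
        print("arm",s.sum(),q[s].mean(0).round(4), "max r",rr[s].max())
g=r.grab_frame("wrist");cv2.imwrite("pics/w0.png",g["frame"][:,:,::-1]);o=r.get_obs()
T=np.eye(4);T[:3,:3]=R.from_rotvec(o["orientation"]).as_matrix();T[:3,3]=o["tcp_pos"]
print(np.round(np.linalg.inv(T)@g["world_from_camera"],3).tolist(),g["K"][0,0])
E
python3 m2.py
```

```text
top table z -0.0010756045056773411
blk 102 [ 0.4899 -0.186   0.0856] ((489.697509765625, -186.4315948486328), (14.807989120483398, 32.79703140258789), 69.61270141601562)
mirror 87 [ 0.5477 -0.2075  0.0807] 0.08987375952953446 ((547.9337768554688, -209.12887573242188), (41.29923629760742, 8.176094055175781), 69.26956939697266)
arm 89 [ 0.477  -0.1354] max r 0.06185046292824213
arm 65 [ 0.4458 -0.2128] max r 0.06832141676190266
arm 83 [ 0.5366 -0.2048] max r 0.07615413463434459
side table z -0.0008743090793588149
blk 71 [ 0.4914 -0.1833  0.0847] ((491.455810546875, -184.92820739746094), (21.847862243652344, 35.4140625), 67.76609802246094)
mirror 82 [ 0.5503 -0.2022  0.0749] 0.08975074069183285 ((551.1270141601562, -205.1930389404297), (46.865928649902344, 10.788808822631836), 71.28943634033203)
arm 45 [ 0.48   -0.1347] max r 0.06357079039279492
arm 26 [ 0.4469 -0.2122] max r 0.06475773983853968
arm 45 [ 0.5379 -0.2033] max r 0.07467775525402931
[[0.0, -0.96, -0.28, 0.072], [1.0, 0.0, -0.0, 0.001], [0.0, -0.28, 0.96, -0.124], [0.0, 0.0, 0.0, 1.0]] 331.5506620102897
```

>>> arm_command([
  {"x": -0.0307, "y": -0.0084, "fingers": 1},
  {"x": -0.0307, "y": -0.0084},
  {"x": -0.0307, "y": -0.0084},
  {"x": -0.0307, "y": -0.0084},
  {"x": -0.0307, "y": -0.0084},
  {"x": -0.0307, "y": -0.0084},
  {"x": -0.0307, "y": -0.0084},
  {"x": -0.0307, "y": -0.0084},
  {"x": -0.0307, "y": -0.0084},
  {"x": -0.0307, "y": -0.0084},
])

```text
validation failed for argument at $.ro...
```

>>> arm_command([
  {"x": -0.0109, "y": -0.03},
  {"x": -0.0109, "y": -0.03},
  {"x": -0.0109, "y": -0.03},
  {"x": -0.0109, "y": -0.03},
  {"x": -0.0109, "y": -0.03},
  {"x": -0.0109, "y": -0.03},
  {"x": -0.0109, "y": -0.03},
  {"x": -0.0109, "y": -0.03},
  {"x": -0.0109, "y": -0.03},
])

```text
validation failed for argument at $.ro...
```

>>> arm_command([
  {"fingers": 1, "x": -0.0307, "y": -0.0084, "z": 0, "ax": 0, "ay": 0, "az": 0},
  {"fingers": 1, "x": -0.0307, "y": -0.0084, "z": 0, "ax": 0, "ay": 0, "az": 0},
  {"fingers": 1, "x": -0.0307, "y": -0.0084, "z": 0, "ax": 0, "ay": 0, "az": 0},
  {"fingers": 1, "x": -0.0307, "y": -0.0084, "z": 0, "ax": 0, "ay": 0, "az": 0},
  {"fingers": 1, "x": -0.0307, "y": -0.0084, "z": 0, "ax": 0, "ay": 0, "az": 0},
  {"fingers": 1, "x": -0.0307, "y": -0.0084, "z": 0, "ax": 0, "ay": 0, "az": 0},
  {"fingers": 1, "x": -0.0307, "y": -0.0084, "z": 0, "ax": 0, "ay": 0, "az": 0},
  {"fingers": 1, "x": -0.0307, "y": -0.0084, "z": 0, "ax": 0, "ay": 0, "az": 0},
  {"fingers": 1, "x": -0.0307, "y": -0.0084, "z": 0, "ax": 0, "ay": 0, "az": 0},
  {"fingers": 1, "x": -0.0307, "y": -0.0084, "z": 0, "ax": 0, "ay": 0, "az": 0},
])

```text
clock: 0.98
tcp_pos: [0.4915, 0.4493, 0.25]
orientation: [-0.545, -3.094, 0.001]
contact_force: [0.7, -0.2, 0.2]
grip_width: 0.0853
gripper_force: 0.0
```

>>> arm_command([
  {"fingers": 1, "x": -0.014, "y": -0.032, "z": 0, "ax": 0, "ay": 0, "az": 0},
  {"fingers": 1, "x": -0.014, "y": -0.032, "z": 0, "ax": 0, "ay": 0, "az": 0},
  {"fingers": 1, "x": -0.014, "y": -0.032, "z": 0, "ax": 0, "ay": 0, "az": 0},
  {"fingers": 1, "x": -0.014, "y": -0.032, "z": 0, "ax": 0, "ay": 0, "az": 0},
  {"fingers": 1, "x": -0.014, "y": -0.032, "z": 0, "ax": 0, "ay": 0, "az": 0},
  {"fingers": 1, "x": -0.014, "y": -0.032, "z": 0, "ax": 0, "ay": 0, "az": 0},
  {"fingers": 1, "x": -0.014, "y": -0.032, "z": 0, "ax": 0, "ay": 0, "az": 0},
  {"fingers": 1, "x": -0.014, "y": -0.032, "z": 0, "ax": 0, "ay": 0, "az": 0},
  {"fingers": 1, "x": 0, "y": 0, "z": 0, "ax": 0, "ay": 0, "az": 0},
  {"fingers": 1, "x": 0, "y": 0, "z": 0, "ax": 0, "ay": 0, "az": 0},
])

```text
clock: 1.82
tcp_pos: [0.5085, 0.169, 0.2504]
orientation: [0.553, 3.093, -0.001]
contact_force: [0.2, 0.2, 0.4]
grip_width: 0.0855
gripper_force: 0.0
```

```bash
cat > w1.py <<'E'
from h import *
st();g=r.grab_frame("wrist");np.savez("w1.npz",**g);cv2.imwrite("pics/w1.png",g["frame"][:,:,::-1]);P=cloud(g);z=P[...,2]
m=(abs(P[...,0]-.505)<.16)&(abs(P[...,1]-.17)<.16)&(g["depth"]>.12)
h,e=np.histogram(z[m],bins=np.arange(-.006,.09,.002));print([(round(b,3),int(n)) for n,b in zip(h,e) if n>300])
tray=m&(z>.006)&(z<.09);print("tray",cv2.minAreaRect(P[tray][:,:2].astype(np.float32)*1000))
zp=np.median(z[m&(z>.04)&(z<.055)]);print("plat",zp)
k,l,s,cc=cv2.connectedComponentsWithStats((m&(z>zp+.007)&(z<.09)).astype(np.uint8))
for i in range(1,k):
    if s[i,4]>200:
        p=P[l==i];top=p[p[:,2]>np.percentile(p[:,2],97)-.003]
        print(s[i,4],cc[i].round(),"top z",np.median(top[:,2]).round(4),cv2.minEnclosingCircle(top[:,:2].astype(np.float32)*1000),cv2.minAreaRect(top[:,:2].astype(np.float32)*1000))
E
python3 w1.py
```

```text
{'clock': np.float64(1.8167), 'tcp_pos': array([0.5085, 0.169 , 0.2504]), 'contact_force': array([0.1663, 0.2173, 0.3501]), 'moment': array([ 0.0273, -0.0293,  0.0001]), 'grip_width': np.float64(0.0855), 'gripper_force': np.float64(0.0)} [[-0.938, 0.346, -0.0], [0.346, 0.938, -0.0], [-0.0, -0.0, -1.0]]
[(np.float64(-0.002), 16009), (np.float64(0.0), 18763), (np.float64(0.012), 5161), (np.float64(0.014), 5483), (np.float64(0.02), 353), (np.float64(0.048), 8685), (np.float64(0.05), 14802), (np.float64(0.052), 341), (np.float64(0.058), 752), (np.float64(0.06), 1076), (np.float64(0.062), 364), (np.float64(0.064), 349), (np.float64(0.066), 410), (np.float64(0.068), 423), (np.float64(0.07), 461), (np.float64(0.072), 879), (np.float64(0.074), 899)]
tray ((505.7449035644531, 176.45289611816406), (239.86898803710938, 210.0404052734375), 6.688226699829102)
plat 0.05025927403267538
1399 [298. 121.] top z 0.074 ((476.5273132324219, 226.46963500976562), 24.933446884155273) ((476.7955017089844, 227.07095336914062), (8.710206985473633, 49.64751052856445), 70.67770385742188)
1230 [271. 122.] top z 0.0741 ((464.7684326171875, 192.07235717773438), 25.007936477661133) ((465.3155212402344, 193.5076446533203), (8.64643383026123, 49.81990051269531), 71.30320739746094)
1342 [200. 164.] top z 0.0602 ((481.4093017578125, 120.91276550292969), 20.189533233642578) ((481.146484375, 121.00452423095703), (38.99174880981445, 39.43903350830078), 70.125244140625)
1668 [285. 229.] top z 0.074 ((570.1734008789062, 176.75489807128906), 22.212142944335938) ((570.1588134765625, 176.73529052734375), (43.41421127319336, 43.089900970458984), 23.44795799255371)
```

View pics/w1.png

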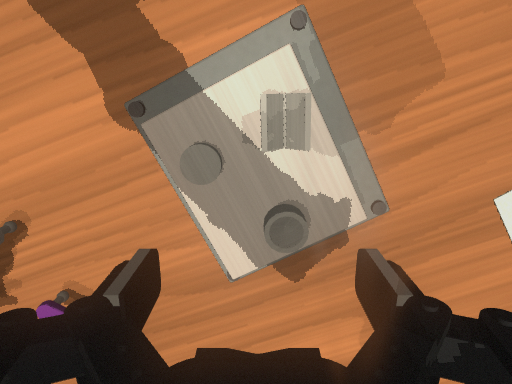

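The wrist view shows the seats clearly: groove at (285,121), pad at (200,164) and cone at (285,229). All three agree on a seated origin of (0.5107, 0.1697, about 0.060), a yaw of 6.65° and a shift of about (+4, −7, −2) mm. That is within the stated limits. Next I go over the stage.

>>> arm_command([
  {"fingers": 1, "x": -0.0106, "y": -0.0337, "z": 0, "ax": 0, "ay": 0, "az": 0},
  {"fingers": 1, "x": -0.0106, "y": -0.0337, "z": 0, "ax": 0, "ay": 0, "az": 0},
  {"fingers": 1, "x": -0.0106, "y": -0.0337, "z": 0, "ax": 0, "ay": 0, "az": 0},
  {"fingers": 1, "x": -0.0106, "y": -0.0337, "z": 0, "ax": 0, "ay": 0, "az": 0},
  {"fingers": 1, "x": -0.0106, "y": -0.0337, "z": 0, "ax": 0, "ay": 0, "az": 0},
  {"fingers": 1, "x": -0.0106, "y": -0.0337, "z": 0, "ax": 0, "ay": 0, "az": 0},
  {"fingers": 1, "x": -0.0106, "y": -0.0337, "z": 0, "ax": 0, "ay": 0, "az": 0},
  {"fingers": 1, "x": -0.0106, "y": -0.0337, "z": 0, "ax": 0, "ay": 0, "az": 0},
  {"fingers": 1, "x": -0.0106, "y": -0.0337, "z": 0, "ax": 0, "ay": 0, "az": 0},
  {"fingers": 1, "x": -0.0106, "y": -0.0337, "z": 0, "ax": 0, "ay": 0, "az": 0},
])

```text
clock: 2.7
tcp_pos: [0.4934, -0.1811, 0.2503]
orientation: [0.54, 3.095, 0.001]
contact_force: [-0.1, 1.0, -0.6]
grip_width: 0.085
gripper_force: 0.0
```

>>> arm_command([
  {"fingers": 1, "x": 0, "y": 0, "z": 0, "ax": 0, "ay": 0, "az": 0},
  {"fingers": 1, "x": 0, "y": 0, "z": 0, "ax": 0, "ay": 0, "az": 0},
])

```text
clock: 2.87
tcp_pos: [0.493, -0.182, 0.2501]
orientation: [-0.548, -3.093, 0.001]
contact_force: [-0.5, 0.6, 0.2]
grip_width: 0.0851
gripper_force: 0.0
```

```bash
cat > w2.py <<'E'
from h import *
st();g=r.grab_frame("wrist");np.savez("w2.npz",**g);cv2.imwrite("pics/w2.png",g["frame"][:,:,::-1]);P=cloud(g);z=P[...,2]
near=(abs(P[...,0]-.4915)<.1)&(abs(P[...,1]+.184)<.1)
m=near&(np.hypot(P[...,0]-.4915,P[...,1]+.184)<.035)&(z>.081)&(z<.095)
p=P[m];print("block",m.sum(),np.median(p[:,2]),cv2.minAreaRect(p[:,:2].astype(np.float32)*1000))
m=near&(np.hypot(P[...,0]-.4915,P[...,1]+.184)>.04)&(z>.06)&(z<.1)
p=P[m];print("mirror",m.sum(),p[:,2].max(),cv2.minAreaRect(p[:,:2].astype(np.float32)*1000))
pl=near&(z>.037)&(z<.047);q=P[pl][:,:2]
for yaw in(-20,):
    X=np.array([np.cos(np.radians(yaw)),np.sin(np.radians(yaw))]);Y=np.array([-X[1],X[0]])
    print("plate ext X",np.percentile(q@X,[0.3,99.7]),"Y",np.percentile(q@Y,[0.3,99.7]))
h=cv2.convexHull(q.astype(np.float32)*1000)
a,t=cv2.minEnclosingTriangle(h);print(a,t.reshape(3,2).round(1).tolist())
E
python3 w2.py
```

```text
{'clock': np.float64(2.8667), 'tcp_pos': array([ 0.493 , -0.182 ,  0.2501]), 'contact_force': array([-0.4854,  0.64  ,  0.2086]), 'moment': array([ 0.0256, -0.0049, -0.0259]), 'grip_width': np.float64(0.0851), 'gripper_force': np.float64(0.0)} [[-0.939, 0.344, -0.0], [0.344, 0.939, -0.0], [0.0, -0.0, -1.0]]
block 783 0.08654394926563541 ((490.832763671875, -186.15443420410156), (17.32563018798828, 35.710960388183594), 69.9404067993164)
mirror 765 0.090928596114703 ((550.333740234375, -207.53521728515625), (41.088035583496094, 9.230674743652344), 69.59183502197266)
plate ext X [0.48387109 0.59770676] Y [-0.06163698  0.10256794]
22015.390625 [[379.8999938964844, -139.6999969482422], [608.0, -97.9000015258789], [498.0, -311.0]]
```

View pics/w2.png

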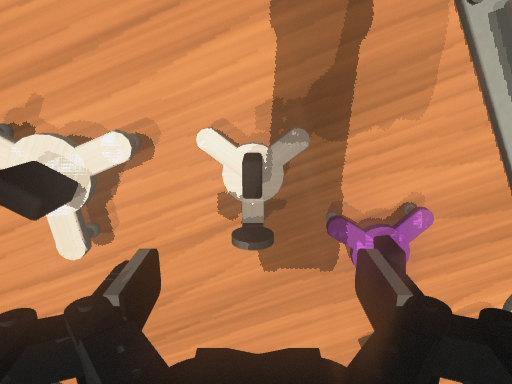

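The wrist view shows the white stage centred, with its block at (253,176) and mirror at (252,237). Its yaw of −20° matches the tool's. Now I descend with the fingers partly closed.

>>> arm_command([
  {"fingers": -0.1, "x": 0.0006, "y": -0.0047, "z": 0.02, "ax": 0, "ay": 0, "az": 0},
  {"fingers": -0.1, "x": 0, "y": 0, "z": 0.025, "ax": 0, "ay": 0, "az": 0},
  {"fingers": -0.1, "x": 0, "y": 0, "z": 0.025, "ax": 0, "ay": 0, "az": 0},
  {"fingers": -0.1, "x": 0, "y": 0, "z": 0.025, "ax": 0, "ay": 0, "az": 0},
  {"fingers": -0.1, "x": 0, "y": 0, "z": 0.025, "ax": 0, "ay": 0, "az": 0},
  {"fingers": -0.1, "x": 0, "y": 0, "z": 0.02, "ax": 0, "ay": 0, "az": 0},
  {"fingers": -0.1, "x": 0, "y": 0, "z": 0.015, "ax": 0, "ay": 0, "az": 0},
  {"fingers": -0.1, "x": 0, "y": 0, "z": 0.015, "ax": 0, "ay": 0, "az": 0},
  {"fingers": -0.1, "x": 0, "y": 0, "z": 0.01, "ax": 0, "ay": 0, "az": 0},
  {"fingers": -0.1, "x": 0, "y": 0, "z": 0, "ax": 0, "ay": 0, "az": 0},
])

```text
clock: 3.75
tcp_pos: [0.49, -0.1828, 0.0683]
orientation: [-0.539, -3.091, -0.002]
contact_force: [0.3, -0.2, 1.1]
grip_width: 0.0384
gripper_force: 0.0
```

```bash
python3 -c "
from h import *
st()"
```

```text
{'clock': np.float64(3.75), 'tcp_pos': array([ 0.49  , -0.1828,  0.0683]), 'contact_force': array([ 0.297 , -0.1755,  1.0857]), 'moment': array([-0.0295,  0.0344,  0.0199]), 'grip_width': np.float64(0.0384), 'gripper_force': np.float64(0.0)} [[-0.941, 0.339, -0.003], [0.339, 0.941, 0.002], [0.004, 0.001, -1.0]]
```

>>> arm_command([
  {"fingers": -0.1, "x": -0.0015, "y": -0.0025, "z": -0.0015, "ax": 0, "ay": 0, "az": 0},
  {"fingers": -0.1, "x": 0, "y": 0, "z": 0, "ax": 0, "ay": 0, "az": 0},
  {"fingers": -0.4, "x": 0, "y": 0, "z": 0, "ax": 0, "ay": 0, "az": 0},
  {"fingers": -0.5, "x": 0, "y": 0, "z": 0, "ax": 0, "ay": 0, "az": 0},
  {"fingers": -1, "x": 0, "y": 0, "z": 0, "ax": 0, "ay": 0, "az": 0},
  {"fingers": -1, "x": 0, "y": 0, "z": 0, "ax": 0, "ay": 0, "az": 0},
  {"fingers": -1, "x": 0, "y": 0, "z": 0, "ax": 0, "ay": 0, "az": 0},
  {"fingers": -1, "x": 0, "y": 0, "z": 0, "ax": 0, "ay": 0, "az": 0},
  {"fingers": -1, "x": 0, "y": 0, "z": 0, "ax": 0, "ay": 0, "az": 0},
], grip_force=60)

```text
clock: 4.5
tcp_pos: [0.4919, -0.1885, 0.0726]
orientation: [0.545, 3.092, 0.0]
contact_force: [-0.2, 1.6, 6.7]
grip_width: 0.0173
gripper_force: 60.3
```

```bash
python3 -c "
from h import *
st()"
```

```text
{'clock': np.float64(4.5), 'tcp_pos': array([ 0.4919, -0.1885,  0.0726]), 'contact_force': array([-0.2489,  1.5743,  6.7251]), 'moment': array([ 0.1229, -0.1064, -0.1446]), 'grip_width': np.float64(0.0173), 'gripper_force': np.float64(60.2527)} [[-0.94, 0.342, 0.002], [0.342, 0.94, -0.0], [-0.002, 0.001, -1.0]]
```

>>> arm_command([
  {"fingers": -1, "x": 0, "y": 0, "z": -0.003, "ax": 0, "ay": 0, "az": 0},
  {"fingers": -1, "x": 0, "y": 0, "z": -0.007, "ax": 0, "ay": 0, "az": 0},
  {"fingers": -1, "x": 0, "y": 0, "z": -0.02, "ax": 0, "ay": 0, "az": 0},
  {"fingers": -1, "x": 0, "y": 0, "z": -0.025, "ax": 0, "ay": 0, "az": 0},
  {"fingers": -1, "x": 0, "y": 0, "z": -0.025, "ax": 0, "ay": 0, "az": 0},
  {"fingers": -1, "x": 0, "y": 0, "z": -0.02, "ax": 0, "ay": 0, "az": 0},
  {"fingers": -1, "x": 0, "y": 0, "z": -0.01, "ax": 0, "ay": 0, "az": 0},
  {"fingers": -1, "x": 0, "y": 0, "z": 0, "ax": 0, "ay": 0, "az": 0},
  {"fingers": -1, "x": 0, "y": 0, "z": 0, "ax": 0, "ay": 0, "az": 0},
])

```text
clock: 5.25
tcp_pos: [0.4905, -0.1881, 0.1813]
orientation: [-0.545, -3.093, -0.0]
contact_force: [0.0, 0.1, -4.9]
grip_width: 0.017
gripper_force: 59.4
```

```bash
cat > w3.py <<'E'
from h import *
import sys
st();o=r.get_obs();M=R.from_rotvec(o["orientation"]).as_matrix();t=o["tcp_pos"]
for n in("wrist","top","side"):
    g=r.grab_frame(n);np.savez(f"{n}3.npz",**g);cv2.imwrite(f"pics/{n}{sys.argv[1]}.png",g["frame"][:,:,::-1])
    if n=="wrist": g0=g
P=(cloud(g0)-t)@M   # tool frame
# stage expected in tool frame: stage x=-tool x, y=tool y, z=-tool z ; origin offset
S=np.stack([-P[...,0]-.005,P[...,1],.070-P[...,2]],-1);np.save("S.npy",S)
near=(abs(S[...,0])<.1)&(abs(S[...,1])<.08)
top=near&(S[...,2]>.034)&(S[...,2]<.05)
A=S[top];print("plate z",np.median(A[:,2]),"n",len(A))
c=np.linalg.lstsq(np.c_[A[:,:2],np.ones(len(A))],A[:,2],rcond=None)[0];print("plane slopes deg",np.degrees(c[:2]),c[2])
mi=near&(S[...,0]>.035)&(S[...,2]>.055)&(S[...,2]<.1);B=S[mi];
if len(B):print("mirror",len(B),cv2.minAreaRect(B[:,:2].astype(np.float32)*1000),np.percentile(B[:,2],99))
for s in(1,-1):
    q=A[(A[:,1]*s>.03)&(A[:,0]<0)]
    if len(q): print("arm",s,len(q),q.mean(0).round(4),"ext x",q[:,0].min().round(4),"y",(q[:,1]*s).max().round(4))
E
python3 w3.py 3
```

```text
{'clock': np.float64(5.25), 'tcp_pos': array([ 0.4905, -0.1881,  0.1813]), 'contact_force': array([ 0.0422,  0.0591, -4.877 ]), 'moment': array([-0.0078,  0.0553, -0.0143]), 'grip_width': np.float64(0.017), 'gripper_force': np.float64(59.3884)} [[-0.94, 0.342, -0.001], [0.342, 0.94, 0.0], [0.001, 0.0, -1.0]]
plate z 0.03922370702134176 n 12454
plane slopes deg [1.85315804 0.23504923] 0.040088582607445286
arm 1 3013 [-0.0322  0.0418  0.0393] ext x -0.0487 y 0.058
arm -1 2624 [-0.0336 -0.0409  0.039 ] ext x -0.0487 y 0.0556
```

View pics/wrist3.png

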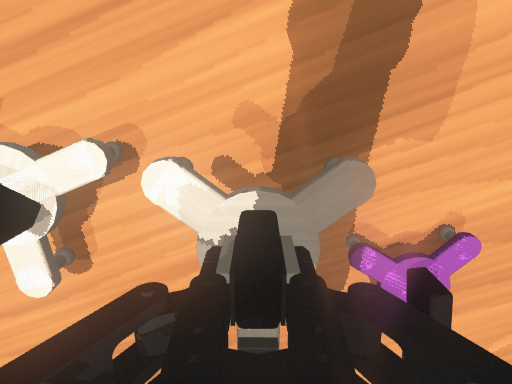

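The wrist view shows the stage hanging from the grip at (258,265), with its arm tips at (165,180) and (352,180). It weighs about 4.9 N. I'll compare tilt and offset in the hand with the picture taken before the grasp.

```bash
cat > c.py <<'E'
from h import *
def ana(S,zo,fr):
    near=(abs(S[...,0])<.075)&(abs(S[...,1])<.065)
    A=S[near&(abs(S[...,2]-zo)<.005)&(fr.min(2)>70)]
    for s in(1,-1):
        q=A[(A[:,1]*s>.032)&(A[:,0]<-.015)]
        # tip: projection along arm direction from origin
        e=np.array([-35,45*s])/57.0;n=np.array([-e[1],e[0]])
        along=q[:,:2]@e;lat=q[:,:2]@n;k=(along>.045)&(along<.056)
        print(s,len(q),"tip",np.percentile(along,99).round(4),"lat mid",((np.percentile(lat[k],2)+np.percentile(lat[k],98))/2).round(4),"width",np.ptp(np.percentile(lat[k],[2,98])).round(4),"z",np.median(q[:,2]).round(4))
    q=A[(A[:,0]<.0)];c=np.linalg.lstsq(np.c_[q[:,:2],np.ones(len(q))],q[:,2],rcond=None)[0];print("slopes",np.degrees(c[:2]).round(2),c[2].round(4))
g=np.load("w2.npz");P=cloud(g);a=np.radians(-20.06);X=np.array([np.cos(a),np.sin(a)]);Y=np.array([-X[1],X[0]])
d=P[...,:2]-np.array([.4908,-.1862]);ana(np.stack([d@X-.005,d@Y,P[...,2]],-1),.042,g["frame"])
ana(np.load("S.npy"),.0395,np.load("wrist3.npz")["frame"])
for n in("top","side"):
    g=np.load(f"{n}3.npz");P=cloud(g);d=P[...,:2]-np.array([.4905,-.1881]);S=np.stack([d@X-.005,d@Y,P[...,2]-.1813+.07],-1)
    print(n);ana(S,.040,g["frame"])
E
python3 c.py
```

```text
1 615 tip 0.0678 lat mid -0.0005 width 0.023 z 0.0418
-1 588 tip 0.0672 lat mid -0.0003 width 0.0229 z 0.0418
slopes [ 0.33 -0.  ] 0.0419
1 2639 tip 0.0693 lat mid 0.0007 width 0.0228 z 0.0394
-1 2345 tip 0.0676 lat mid -0.0022 width 0.0228 z 0.039
slopes [0.47 0.24] 0.0393
top
1 127 tip 0.0687 lat mid 0.0025 width 0.021 z 0.0378Traceback (most recent call last):
  File "c.py", line 17, in <module>
    print(n);ana(S,.040,g["frame"])
             ~~~^^^^^^^^^^^^^^^^^^^
  File "c.py", line 10, in ana
    print(s,len(q),"tip",np.percentile(along,99).round(4),"lat mid",((np.percentile(lat[k],2)+np.percentile(lat[k],98))/2).round(4),"width",np.ptp(np.percentile(lat[k],[2,98])).round(4),"z",np.median(q[:,2]).round(4))
                         ~~~~~~~~~~~~~^^^^^^^^^^
    return _quantile_unchecked(
        a, q, axis, out, overwrite_input, method, keepdims, weights)
    return _ureduce(a,
                    func=_quantile_ureduce_func,
    ...<5 lines>...
                    overwrite_input=overwrite_input,
                    method=method)
    r = func(a, **kwargs)
    result = _quantile(arr,
                       quantiles=q,
    ...<2 lines>...
                       out=out,
                       weights=wgt)
    slices_having_nans = np.isnan(arr[-1, ...])
                                  ~~~^^^^^^^^^
IndexError: index -1 is out of bounds for axis 0 with size 0
```

Slip in the hand is small: the stage hangs about 2.7 mm low, with no real tilt. I turn it +26.7° about the vertical, raise it and carry it over the base.

>>> arm_command([
  {"fingers": -1, "x": 0, "y": 0, "z": -0.008, "ax": 0, "ay": 0, "az": -6.7},
  {"fingers": -1, "x": 0, "y": 0, "z": -0.008, "ax": 0, "ay": 0, "az": -6.7},
  {"fingers": -1, "x": 0, "y": 0, "z": -0.008, "ax": 0, "ay": 0, "az": -6.7},
  {"fingers": -1, "x": 0, "y": 0, "z": -0.006, "ax": 0, "ay": 0, "az": -6.7},
  {"fingers": -1, "x": -0.0048, "y": 0.02, "z": 0, "ax": 0, "ay": 0, "az": 0},
  {"fingers": -1, "x": -0.0048, "y": 0.03, "z": 0, "ax": 0, "ay": 0, "az": 0},
  {"fingers": -1, "x": -0.0048, "y": 0.03, "z": 0, "ax": 0, "ay": 0, "az": 0},
  {"fingers": -1, "x": -0.0048, "y": 0.03, "z": 0, "ax": 0, "ay": 0, "az": 0},
  {"fingers": -1, "x": -0.0048, "y": 0.03, "z": 0, "ax": 0, "ay": 0, "az": 0},
  {"fingers": -1, "x": -0.0048, "y": 0.03, "z": 0, "ax": 0, "ay": 0, "az": 0},
])

```text
clock: 6.23
tcp_pos: [0.4985, -0.0149, 0.2105]
orientation: [0.186, -3.134, 0.0]
contact_force: [1.1, 0.6, -4.7]
grip_width: 0.017
gripper_force: 59.3
```

>>> arm_command([
  {"fingers": -1, "x": -0.0048, "y": 0.03, "z": 0, "ax": 0, "ay": 0, "az": 0},
  {"fingers": -1, "x": -0.0048, "y": 0.03, "z": 0, "ax": 0, "ay": 0, "az": 0},
  {"fingers": -1, "x": -0.0048, "y": 0.03, "z": 0, "ax": 0, "ay": 0, "az": 0},
  {"fingers": -1, "x": -0.0048, "y": 0.03, "z": 0, "ax": 0, "ay": 0, "az": 0},
  {"fingers": -1, "x": -0.0048, "y": 0.03, "z": 0, "ax": 0, "ay": 0, "az": 0},
  {"fingers": -1, "x": -0.0048, "y": 0.03, "z": 0, "ax": 0, "ay": 0, "az": 0},
  {"fingers": -1, "x": 0, "y": 0, "z": 0, "ax": 0, "ay": 0, "az": 0},
  {"fingers": -1, "x": 0, "y": 0, "z": 0, "ax": 0, "ay": 0, "az": 0},
  {"fingers": -1, "x": 0, "y": 0, "z": 0, "ax": 0, "ay": 0, "az": 0},
])

```text
clock: 6.98
tcp_pos: [0.5061, 0.1653, 0.2105]
orientation: [0.187, -3.134, 0.002]
contact_force: [0.4, -1.6, -4.5]
grip_width: 0.0171
gripper_force: 59.9
```

```bash
cat > w4.py <<'E'
from h import *
import time
st();o=r.get_obs();M=R.from_rotvec(o["orientation"]).as_matrix();t=o["tcp_pos"]
print("yaw",np.degrees(np.arctan2(-M[0,1],M[1,1])))
g=r.grab_frame("wrist");np.savez("w4.npz",**g);cv2.imwrite("pics/w4.png",g["frame"][:,:,::-1]);P=cloud(g);z=P[...,2]
S=(P-t)@M;S=np.stack([-S[...,0]-.004,S[...,1],.0727-S[...,2]],-1)
from_=(abs(S[...,0])<.075)&(abs(S[...,1])<.07);A=S[from_&(abs(S[...,2]-.042)<.006)]
for s in(1,-1):
    q=A[(A[:,1]*s>.032)&(A[:,0]<-.015)];e=np.array([-35,45*s])/57.0;n=np.array([-e[1],e[0]]);al=q[:,:2]@e;la=q[:,:2]@n;k=(al>.045)&(al<.056)
    print(s,len(q),"tip",np.percentile(al,99).round(4),"lat",((np.percentile(la[k],2)+np.percentile(la[k],98))/2).round(4),"z",np.median(q[:,2]).round(4))
m=(abs(P[...,0]-.505)<.17)&(abs(P[...,1]-.17)<.17)&(z<.09)
tray=m&(z>.006)&(z<.02)
f=P[m&(z>.009)&(z<.018)];print("tray",len(f),cv2.minAreaRect(f[:,:2].astype(np.float32)*1000))
f=P[m&(z>.046)&(z<.053)];print("plat",len(f),np.median(f[:,2]),cv2.minAreaRect(f[:,:2].astype(np.float32)*1000))
E
python3 w4.py
```

```text
{'clock': np.float64(6.9833), 'tcp_pos': array([0.5061, 0.1653, 0.2105]), 'contact_force': array([ 0.3752, -1.6171, -4.4934]), 'moment': array([-0.1039,  0.0179,  0.0056]), 'grip_width': np.float64(0.0171), 'gripper_force': np.float64(59.856)} [[-0.993, -0.119, -0.002], [-0.119, 0.993, -0.002], [0.003, -0.001, -1.0]]
yaw 6.825311497820506
1 2622 tip 0.0684 lat -0.0004 z 0.0421
-1 2353 tip 0.0666 lat -0.0012 z 0.0417
tray 11170 ((505.35284423828125, 176.30126953125), (239.73609924316406, 210.44651794433594), 6.452155590057373)
plat 17370 0.05025394262540131 ((510.7564392089844, 169.68946838378906), (189.53636169433594, 160.69786071777344), 6.485676288604736)
```

View pics/w4.png

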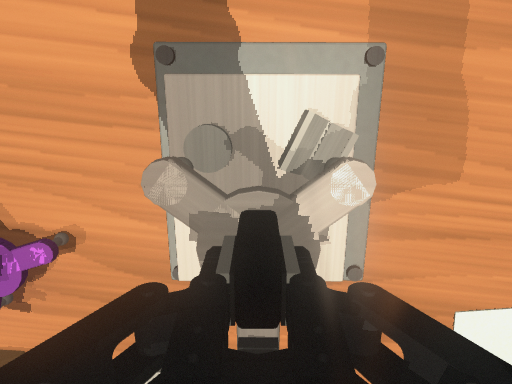

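The wrist view shows the stage above the base, with the groove at (318,140) and the pad at (207,147). The platform outline centre agrees with the origin found from the seats. Next I correct the position and come down to just above the rims.

>>> arm_command([
  {"fingers": -1, "x": -0.001, "y": 0.003, "z": 0.01, "ax": 0, "ay": 0, "az": 0},
  {"fingers": -1, "x": 0, "y": 0, "z": 0.015, "ax": 0, "ay": 0, "az": 0},
  {"fingers": -1, "x": 0, "y": 0, "z": 0.015, "ax": 0, "ay": 0, "az": 0},
  {"fingers": -1, "x": 0, "y": 0, "z": 0.01, "ax": 0, "ay": 0, "az": 0},
  {"fingers": -1, "x": 0, "y": 0, "z": 0.005, "ax": 0, "ay": 0, "az": 0},
  {"fingers": -1, "x": 0, "y": 0, "z": 0, "ax": 0, "ay": 0, "az": 0},
  {"fingers": -1, "x": 0, "y": 0, "z": 0, "ax": 0, "ay": 0, "az": 0},
  {"fingers": -1, "x": 0, "y": 0, "z": 0, "ax": 0, "ay": 0, "az": 0},
  {"fingers": -1, "x": 0, "y": 0, "z": 0, "ax": 0, "ay": 0, "az": 0},
])

```text
clock: 7.78
tcp_pos: [0.508, 0.1693, 0.1576]
orientation: [-0.186, 3.135, 0.001]
contact_force: [-0.5, -0.6, -4.7]
grip_width: 0.0174
gripper_force: 59.8
```

>>> arm_command([
  {"fingers": -1, "x": 0, "y": 0, "z": 0, "ax": 0, "ay": 0, "az": 0},
])

```text
clock: 7.87
tcp_pos: [0.5078, 0.1693, 0.1575]
orientation: [-0.187, 3.135, 0.001]
contact_force: [-0.1, -0.8, -5.1]
grip_width: 0.0169
gripper_force: 59.8
```

```bash
sed -i 's/pics\/w4.png/pics\/w5.png/' w4.py; python3 w4.py; python3 -c "
from h import *
st()"
```

```text
{'clock': np.float64(7.8667), 'tcp_pos': array([0.5078, 0.1693, 0.1575]), 'contact_force': array([-0.1013, -0.7889, -5.0543]), 'moment': array([0.0515, 0.0167, 0.0236]), 'grip_width': np.float64(0.0169), 'gripper_force': np.float64(59.8264)} [[-0.993, -0.119, 0.001], [-0.119, 0.993, 0.001], [-0.001, 0.001, -1.0]]
yaw 6.811650657841742
1 2619 tip 0.0684 lat -0.0003 z 0.0421
-1 2353 tip 0.0667 lat -0.0011 z 0.0418
tray 15579 ((493.32781982421875, 174.65274047851562), (214.97796630859375, 210.35609436035156), 6.378343105316162)
plat 25968 0.050259937595295096 ((501.03826904296875, 168.71556091308594), (170.87615966796875, 160.44125366210938), 6.776066780090332)
{'clock': np.float64(7.9167), 'tcp_pos': array([0.5077, 0.1693, 0.1574]), 'contact_force': array([ 0.3361, -0.4654, -4.9736]), 'moment': array([-0.0052,  0.007 , -0.0095]), 'grip_width': np.float64(0.017), 'gripper_force': np.float64(59.8265)} [[-0.993, -0.119, 0.001], [-0.119, 0.993, 0.001], [-0.001, 0.0, -1.0]]
```

>>> arm_command([
  {"fingers": -1, "x": 0.001, "y": -0.0007, "z": 0.005, "ax": 0, "ay": 0, "az": 0},
  {"fingers": -1, "x": 0, "y": 0, "z": 0.005, "ax": 0, "ay": 0, "az": 0},
  {"fingers": -1, "x": 0, "y": 0, "z": 0.005, "ax": 0, "ay": 0, "az": 0},
  {"fingers": -1, "x": 0, "y": 0, "z": 0.002, "ax": 0, "ay": 0, "az": 0},
  {"fingers": -1, "x": 0, "y": 0, "z": 0, "ax": 0, "ay": 0, "az": 0},
  {"fingers": -1, "x": 0, "y": 0, "z": 0, "ax": 0, "ay": 0, "az": 0},
  {"fingers": -1, "x": 0, "y": 0, "z": 0, "ax": 0, "ay": 0, "az": 0},
])

```text
clock: 8.5
tcp_pos: [0.5066, 0.1683, 0.1399]
orientation: [-0.187, 3.136, 0.0]
contact_force: [0.8, -0.4, -4.1]
grip_width: 0.0172
gripper_force: 59.9
```

>>> arm_command([
  {"fingers": -1, "x": 0, "y": 0, "z": 0.001, "ax": 0, "ay": 0, "az": 0},
  {"fingers": -1, "x": 0, "y": 0, "z": 0.001, "ax": 0, "ay": 0, "az": 0},
  {"fingers": -1, "x": 0, "y": 0, "z": 0.001, "ax": 0, "ay": 0, "az": 0},
  {"fingers": -1, "x": 0, "y": 0, "z": 0, "ax": 0, "ay": 0, "az": 0},
  {"fingers": -1, "x": 0, "y": 0, "z": 0, "ax": 0, "ay": 0, "az": 0},
  {"fingers": -1, "x": 0, "y": 0, "z": 0, "ax": 0, "ay": 0, "az": 0},
])

```text
clock: 9.0
tcp_pos: [0.5065, 0.1683, 0.1368]
orientation: [-0.187, 3.136, 0.0]
contact_force: [-0.7, 1.0, -4.1]
grip_width: 0.0173
gripper_force: 59.9
```

```bash
python3 -c "
from h import *
st()"
```

```text
{'clock': np.float64(9.0), 'tcp_pos': array([0.5065, 0.1683, 0.1368]), 'contact_force': array([-0.7047,  1.0004, -4.1393]), 'moment': array([0.0356, 0.0406, 0.0092]), 'grip_width': np.float64(0.0173), 'gripper_force': np.float64(59.9286)} [[-0.993, -0.119, 0.0], [-0.119, 0.993, 0.0], [-0.0, 0.0, -1.0]]
```

>>> arm_command([
  {"fingers": -1, "x": 0, "y": 0, "z": 0.001, "ax": 0, "ay": 0, "az": 0},
  {"fingers": -1, "x": 0, "y": 0, "z": 0.001, "ax": 0, "ay": 0, "az": 0},
  {"fingers": -1, "x": 0, "y": 0, "z": 0, "ax": 0, "ay": 0, "az": 0},
  {"fingers": -1, "x": 0, "y": 0, "z": 0, "ax": 0, "ay": 0, "az": 0},
])

```text
clock: 9.33
tcp_pos: [0.5064, 0.1683, 0.1347]
orientation: [0.187, -3.136, 0.0]
contact_force: [0.1, -1.1, -4.2]
grip_width: 0.017
gripper_force: 59.9
```

>>> arm_command([
  {"fingers": -1, "x": 0, "y": 0, "z": 0.0005, "ax": 0, "ay": 0, "az": 0},
  {"fingers": -1, "x": 0, "y": 0, "z": 0.0005, "ax": 0, "ay": 0, "az": 0},
  {"fingers": -1, "x": 0, "y": 0, "z": 0, "ax": 0, "ay": 0, "az": 0},
  {"fingers": -1, "x": 0, "y": 0, "z": 0, "ax": 0, "ay": 0, "az": 0},
])

```text
clock: 9.67
tcp_pos: [0.5065, 0.1683, 0.1338]
orientation: [-0.187, 3.136, 0.0]
contact_force: [1.0, -0.4, -5.0]
grip_width: 0.0172
gripper_force: 59.8
```

```bash
python3 -c "
from h import *
st()"
```

```text
{'clock': np.float64(9.6667), 'tcp_pos': array([0.5065, 0.1683, 0.1338]), 'contact_force': array([ 0.998 , -0.4167, -4.9612]), 'moment': array([0.0249, 0.0085, 0.0217]), 'grip_width': np.float64(0.0172), 'gripper_force': np.float64(59.8352)} [[-0.993, -0.119, 0.0], [-0.119, 0.993, 0.0], [-0.0, -0.0, -1.0]]
```

>>> arm_command([
  {"fingers": -1, "x": 0, "y": 0, "z": 0.0005, "ax": 0, "ay": 0, "az": 0},
  {"fingers": -1, "x": 0, "y": 0, "z": 0, "ax": 0, "ay": 0, "az": 0},
  {"fingers": -1, "x": 0, "y": 0, "z": 0, "ax": 0, "ay": 0, "az": 0},
])

```text
clock: 9.92
tcp_pos: [0.5066, 0.1682, 0.1334]
orientation: [-0.187, 3.136, 0.0]
contact_force: [-0.3, 0.7, -4.0]
grip_width: 0.0172
gripper_force: 60.0
```

>>> arm_command([
  {"fingers": -1, "x": 0, "y": 0, "z": 0.0005, "ax": 0, "ay": 0, "az": 0},
  {"fingers": -1, "x": 0, "y": 0, "z": 0, "ax": 0, "ay": 0, "az": 0},
  {"fingers": -1, "x": 0, "y": 0, "z": 0, "ax": 0, "ay": 0, "az": 0},
])

```text
clock: 10.17
tcp_pos: [0.5067, 0.1682, 0.133]
orientation: [-0.186, 3.136, 0.0]
contact_force: [-0.5, -1.2, -2.2]
grip_width: 0.0172
gripper_force: 60.1
```

```bash
python3 -c "
from h import *
st()"
```

```text
{'clock': np.float64(10.1667), 'tcp_pos': array([0.5067, 0.1682, 0.133 ]), 'contact_force': array([-0.4569, -1.1844, -2.1947]), 'moment': array([-0.1515, -0.1384, -0.0292]), 'grip_width': np.float64(0.0172), 'gripper_force': np.float64(60.1478)} [[-0.993, -0.118, 0.0], [-0.118, 0.993, 0.0], [-0.0, 0.0, -1.0]]
```

```bash
cat > f.py <<'E'
from h import *
import sys
N=int(sys.argv[1]) if len(sys.argv)>1 else 8
F=[];M=[];T=[]
for i in range(N):
    r.grab_frame("top");o=r.get_obs();F.append(o["contact_force"]);M.append(o["moment"]);T.append(o["tcp_pos"]);Q=o["orientation"]
F,M,T=(np.mean(a,0) for a in(F,M,T));Z=R.from_rotvec(Q).as_matrix()
B=np.stack([-Z[:,0],Z[:,1],-Z[:,2]],1) # stage axes
F=F-np.array([.0,-.0,-4.75])
print("t",o["clock"],"tcp",T.round(4),"F stage",(B.T@F).round(2),"M stage",(B.T@M).round(3),"tilt",Z[:2,2].round(4),"grip",o["gripper_force"].round(1),o["grip_width"].round(4))
E
python3 f.py 8
```

```text
Traceback (most recent call last):
  File "f.py", line 10, in <module>
    print("t",o["clock"],"tcp",T.round(4),"F stage",(B.T@F).round(2),"M stage",(B.T@M).round(3),"tilt",Z[:2,2].round(4),"grip",o["gripper_force"].round(1),o["grip_width"].round(4))
                                                                                                                               ^^^^^^^^^^^^^^^^^^^^^^^^
AttributeError: 'float' object has no attribute 'round'
```

```bash
sed -i 's/o\["gripper_force"\].round(1),o\["grip_width"\].round(4)/o["gripper_force"],o["grip_width"]/' f.py; python3 f.py 8
```

```text
t 10.9667 tcp [0.5066 0.1683 0.1329] F stage [ 0.03 -0.68  2.55] M stage [-0.272 -0.274 -0.066] tilt [0.0002 0.0001] grip 60.23050010204315 0.017221242005060162
```

>>> arm_command([
  {"fingers": -1, "x": 0, "y": 0, "z": 0.0003, "ax": 0, "ay": 0, "az": 0},
  {"fingers": -1, "x": 0, "y": 0, "z": 0, "ax": 0, "ay": 0, "az": 0},
])

```text
clock: 11.13
tcp_pos: [0.5066, 0.1683, 0.1326]
orientation: [-0.187, 3.136, 0.0]
contact_force: [0.4, -1.3, -0.9]
grip_width: 0.0173
gripper_force: 60.4
```

```bash
python3 f.py 8
```

```text
t 11.5333 tcp [0.5066 0.1683 0.1326] F stage [ 0.55 -0.81  3.85] M stage [-0.3   -0.326 -0.094] tilt [0.0002 0.0001] grip 60.412439703941345 0.017100042913042464
```

The average shows only the cone foot touching, on its +y wall: Fy/Fz is about −0.2, as expected for dry friction on a 45° wall. I ease the stage toward −y.

>>> arm_command([
  {"fingers": -1, "x": 0, "y": -0.0005, "z": 0, "ax": 0, "ay": 0, "az": 0},
  {"fingers": -1, "x": 0, "y": -0.0005, "z": 0, "ax": 0, "ay": 0, "az": 0},
  {"fingers": -1, "x": 0, "y": 0, "z": 0, "ax": 0, "ay": 0, "az": 0},
])

```text
clock: 11.78
tcp_pos: [0.5067, 0.1677, 0.1325]
orientation: [-0.187, 3.136, 0.001]
contact_force: [0.6, 0.1, -1.3]
grip_width: 0.0173
gripper_force: 60.3
```

```bash
python3 f.py 8
```

```text
t 12.1833 tcp [0.5066 0.1677 0.1325] F stage [1.08 1.07 3.13] M stage [ 0.226 -0.455  0.036] tilt [0.0002 0.0004] grip 60.173892974853516 0.017137178586259502
```

>>> arm_command([
  {"fingers": -1, "x": -0.0005, "y": 0.0003, "z": 0, "ax": 0, "ay": 0, "az": 0},
  {"fingers": -1, "x": -0.0005, "y": 0, "z": 0, "ax": 0, "ay": 0, "az": 0},
  {"fingers": -1, "x": 0, "y": 0, "z": 0, "ax": 0, "ay": 0, "az": 0},
])

```text
clock: 12.43
tcp_pos: [0.507, 0.1676, 0.1324]
orientation: [0.187, -3.135, 0.0]
contact_force: [-1.6, 1.7, -1.1]
grip_width: 0.017
gripper_force: 60.4
```

```bash
python3 f.py 8
```

```text
t 12.8333 tcp [0.5071 0.1677 0.1324] F stage [-1.95  0.99  4.21] M stage [0.243 0.219 0.052] tilt [-0.0008 -0.0002] grip 60.47051668167114 0.017184143285709875
```

>>> arm_command([
  {"fingers": -1, "x": 0.0005, "y": 0.0004, "z": 0, "ax": 0, "ay": 0, "az": 0},
  {"fingers": -1, "x": 0, "y": 0, "z": 0.0003, "ax": 0, "ay": 0, "az": 0},
  {"fingers": -1, "x": 0, "y": 0, "z": 0, "ax": 0, "ay": 0, "az": 0},
])

```text
clock: 13.08
tcp_pos: [0.507, 0.1678, 0.1322]
orientation: [0.186, -3.136, 0.0]
contact_force: [-1.2, -0.8, 0.2]
grip_width: 0.0172
gripper_force: 60.6
```

```bash
python3 f.py 8
```

```text
t 13.4833 tcp [0.507  0.1678 0.1322] F stage [-1.69 -0.25  5.07] M stage [-0.152  0.261 -0.02 ] tilt [-0.0001 -0.0002] grip 60.61771631240845 0.016909597611974574
```

>>> arm_command([
  {"fingers": -1, "x": 0.0004, "y": 0, "z": 0, "ax": 0, "ay": 0, "az": 0},
  {"fingers": -1, "x": 0, "y": 0, "z": 0.0003, "ax": 0, "ay": 0, "az": 0},
  {"fingers": -1, "x": 0, "y": 0, "z": 0, "ax": 0, "ay": 0, "az": 0},
])

```text
clock: 13.73
tcp_pos: [0.5069, 0.1678, 0.132]
orientation: [-0.186, 3.136, -0.0]
contact_force: [0.0, -1.7, 1.9]
grip_width: 0.0171
gripper_force: 60.8
```

```bash
python3 f.py 8
```

```text
t 14.1333 tcp [0.5069 0.1679 0.132 ] F stage [-0.54 -1.39  6.44] M stage [-0.44  -0.047 -0.009] tilt [ 0.0004 -0.    ] grip 60.75678884983063 0.0172274730166726
```

>>> arm_command([
  {"fingers": -1, "x": 0.0001, "y": -0.0003, "z": 0, "ax": 0, "ay": 0, "az": 0},
  {"fingers": -1, "x": 0, "y": 0, "z": 0.0003, "ax": 0, "ay": 0, "az": 0},
  {"fingers": -1, "x": 0, "y": 0, "z": 0, "ax": 0, "ay": 0, "az": 0},
])

```text
clock: 14.38
tcp_pos: [0.5068, 0.1678, 0.1318]
orientation: [-0.187, 3.135, 0.0]
contact_force: [0.5, -1.2, 2.7]
grip_width: 0.0169
gripper_force: 61.0
```

```bash
python3 f.py 8
```

```text
t 14.7833 tcp [0.5068 0.1678 0.1318] F stage [-0.12 -0.87  7.67] M stage [-0.329 -0.22   0.003] tilt [0.0005 0.0003] grip 61.01474046707153 0.01687143635702289
```

>>> arm_command([
  {"fingers": -1, "x": 0.0002, "y": 0, "z": 0, "ax": 0.25, "ay": -0.2, "az": 0},
  {"fingers": -1, "x": 0, "y": 0, "z": 0, "ax": 0, "ay": 0, "az": 0},
  {"fingers": -1, "x": 0, "y": 0, "z": 0, "ax": 0, "ay": 0, "az": 0},
])

```text
clock: 15.03
tcp_pos: [0.5065, 0.1681, 0.1317]
orientation: [-0.187, 3.132, -0.006]
contact_force: [1.0, -1.3, 2.6]
grip_width: 0.0177
gripper_force: 60.9
```

```bash
python3 f.py 8
```

```text
t 15.4333 tcp [0.5065 0.168  0.1317] F stage [1.15 0.56 7.85] M stage [ 0.214 -0.344 -0.039] tilt [ 0.0044 -0.0035] grip 60.873366594314575 0.016985063920555203
```

All three feet now carry load, and the load centre is near the centroid. I null the side force and press further.

>>> arm_command([
  {"fingers": -1, "x": -0.0003, "y": 0.0001, "z": 0, "ax": 0, "ay": 0, "az": 0},
  {"fingers": -1, "x": 0, "y": 0, "z": 0.0002, "ax": 0, "ay": 0, "az": 0},
  {"fingers": -1, "x": 0, "y": 0, "z": 0.0002, "ax": 0, "ay": 0, "az": 0},
  {"fingers": -1, "x": 0, "y": 0, "z": 0.0002, "ax": 0, "ay": 0, "az": 0},
  {"fingers": -1, "x": 0, "y": 0, "z": 0, "ax": 0, "ay": 0, "az": 0},
  {"fingers": -1, "x": 0, "y": 0, "z": 0, "ax": 0, "ay": 0, "az": 0},
])

```text
clock: 15.93
tcp_pos: [0.5066, 0.1679, 0.1312]
orientation: [-0.187, 3.132, -0.006]
contact_force: [-0.6, 0.5, 6.1]
grip_width: 0.0171
gripper_force: 61.4
```

```bash
python3 f.py 8
```

```text
t 16.3333 tcp [0.5066 0.168  0.1313] F stage [-0.09  1.19 10.91] M stage [ 0.283 -0.059 -0.014] tilt [ 0.0041 -0.0036] grip 61.38444900512695 0.017036091116713947
```

>>> arm_command([
  {"fingers": -1, "x": 0.0008, "y": 0.0002, "z": 0, "ax": 0, "ay": 0, "az": 0},
  {"fingers": -1, "x": -0.0008, "y": 0, "z": 0, "ax": 0, "ay": 0, "az": 0},
  {"fingers": -1, "x": -0.0008, "y": 0, "z": 0, "ax": 0, "ay": 0, "az": 0},
  {"fingers": -1, "x": 0.0008, "y": 0.0008, "z": 0, "ax": 0, "ay": 0, "az": 0},
  {"fingers": -1, "x": 0, "y": -0.0008, "z": 0, "ax": 0, "ay": 0, "az": 0},
  {"fingers": -1, "x": 0, "y": -0.0008, "z": 0, "ax": 0, "ay": 0, "az": 0},
  {"fingers": -1, "x": 0, "y": 0.0008, "z": 0, "ax": 0, "ay": 0, "az": 0},
  {"fingers": -1, "x": 0, "y": 0, "z": 0, "ax": 0, "ay": 0, "az": 0},
  {"fingers": -1, "x": 0, "y": 0, "z": 0, "ax": 0, "ay": 0, "az": 0},
])

```text
clock: 17.08
tcp_pos: [0.5066, 0.168, 0.1313]
orientation: [-0.186, 3.132, -0.006]
contact_force: [-1.3, 1.8, 6.4]
grip_width: 0.0171
gripper_force: 61.4
```

```bash
python3 f.py 8
```

```text
t 17.4833 tcp [0.5066 0.168  0.1312] F stage [ 0.06  0.79 11.1 ] M stage [ 0.221 -0.095 -0.021] tilt [ 0.004  -0.0038] grip 61.39785289764404 0.017362868032519442
```

>>> arm_command([
  {"fingers": -1, "x": 0, "y": 0.0002, "z": 0.0002, "ax": 0, "ay": 0, "az": 0},
  {"fingers": -1, "x": 0, "y": 0, "z": 0.0002, "ax": 0, "ay": 0, "az": 0},
  {"fingers": -1, "x": 0, "y": 0, "z": 0.0002, "ax": 0, "ay": 0, "az": 0},
  {"fingers": -1, "x": 0, "y": 0, "z": 0.0001, "ax": 0, "ay": 0, "az": 0},
  {"fingers": -1, "x": 0, "y": 0, "z": 0, "ax": 0, "ay": 0, "az": 0},
])

```text
clock: 17.9
tcp_pos: [0.5067, 0.1681, 0.1308]
orientation: [-0.186, 3.132, -0.006]
contact_force: [-1.2, -0.3, 9.0]
grip_width: 0.0173
gripper_force: 61.9
```

```bash
python3 f.py 10
```

```text
t 18.4 tcp [0.5067 0.1681 0.1308] F stage [-0.99  0.12 14.02] M stage [ 0.051  0.121 -0.025] tilt [ 0.0041 -0.0039] grip 61.823973655700684 0.017358992750840296
```

>>> arm_command([
  {"fingers": -1, "x": 0.0001, "y": 0, "z": 0.0001, "ax": 0, "ay": 0, "az": 0},
  {"fingers": -1, "x": 0, "y": 0, "z": 0, "ax": 0, "ay": 0, "az": 0},
  {"fingers": -1, "x": 0, "y": 0, "z": 0, "ax": 0, "ay": 0, "az": 0},
  {"fingers": -1, "x": 0, "y": 0, "z": 0, "ax": 0, "ay": 0, "az": 0},
])

```text
clock: 18.73
tcp_pos: [0.5066, 0.1681, 0.1308]
orientation: [-0.186, 3.132, -0.006]
contact_force: [-1.1, 0.4, 8.7]
grip_width: 0.0173
gripper_force: 61.9
```

```bash
python3 f.py 20
```

```text
t 19.7333 tcp [0.5067 0.1681 0.1308] F stage [-1.    0.2  14.16] M stage [ 0.059  0.115 -0.013] tilt [ 0.0043 -0.0039] grip 61.857830286026 0.01717502871136102
```

>>> arm_command([
  {"fingers": -1, "x": 0.0002, "y": 0, "z": 0.0001, "ax": 0, "ay": 0, "az": 0},
  {"fingers": -1, "x": 0, "y": 0, "z": 0, "ax": 0, "ay": 0, "az": 0},
  {"fingers": -1, "x": 0, "y": 0, "z": 0, "ax": 0, "ay": 0, "az": 0},
  {"fingers": -1, "x": 0, "y": 0, "z": 0, "ax": 0, "ay": 0, "az": 0},
  {"fingers": -1, "x": 0, "y": 0, "z": 0, "ax": 0, "ay": 0, "az": 0},
  {"fingers": -1, "x": 0, "y": 0, "z": 0, "ax": 0, "ay": 0, "az": 0},
  {"fingers": -1, "x": 0, "y": 0, "z": 0, "ax": 0, "ay": 0, "az": 0},
  {"fingers": -1, "x": 0, "y": 0, "z": 0, "ax": 0, "ay": 0, "az": 0},
  {"fingers": -1, "x": 0, "y": 0, "z": 0, "ax": 0, "ay": 0, "az": 0},
  {"fingers": -1, "x": 0, "y": 0, "z": 0, "ax": 0, "ay": 0, "az": 0},
])

```text
clock: 20.57
tcp_pos: [0.5066, 0.1681, 0.1308]
orientation: [-0.186, 3.132, -0.006]
contact_force: [-0.7, 0.6, 9.0]
grip_width: 0.0174
gripper_force: 61.9
```

```bash
python3 f.py 12
```

```text
t 21.1667 tcp [0.5066 0.1681 0.1308] F stage [-0.8   0.04 14.35] M stage [ 0.033  0.064 -0.017] tilt [ 0.0046 -0.0037] grip 61.89791679382324 0.01716427387293176
```

>>> arm_command([
  {"fingers": -1, "x": 0, "y": 0, "z": -0.0003, "ax": 0, "ay": 0, "az": 0},
  {"fingers": -1, "x": 0, "y": 0, "z": -0.0003, "ax": 0, "ay": 0, "az": 0},
  {"fingers": -1, "x": 0, "y": 0, "z": -0.0003, "ax": 0, "ay": 0, "az": 0},
  {"fingers": -1, "x": 0, "y": 0, "z": -0.0003, "ax": 0, "ay": 0, "az": 0},
  {"fingers": -1, "x": 0, "y": 0, "z": -0.0003, "ax": 0, "ay": 0, "az": 0},
  {"fingers": -1, "x": 0, "y": 0, "z": 0, "ax": 0, "ay": 0, "az": 0},
  {"fingers": -1, "x": 0, "y": 0, "z": 0, "ax": 0, "ay": 0, "az": 0},
])

```text
clock: 21.75
tcp_pos: [0.5064, 0.168, 0.1316]
orientation: [-0.186, 3.132, -0.007]
contact_force: [1.7, 0.6, 3.4]
grip_width: 0.017
gripper_force: 61.0
```

```bash
python3 f.py 8
```

```text
t 22.15 tcp [0.5064 0.1681 0.1316] F stage [ 1.81 -0.19  8.4 ] M stage [-0.015 -0.562 -0.043] tilt [ 0.0043 -0.0039] grip 61.06412887573242 0.01690772334764985
```

>>> arm_command([
  {"fingers": -1, "x": -0.0002, "y": 0, "z": -0.0003, "ax": 0, "ay": 0, "az": 0},
  {"fingers": -1, "x": -0.0002, "y": 0, "z": -0.0002, "ax": 0, "ay": 0, "az": 0},
  {"fingers": -1, "x": 0, "y": 0, "z": 0, "ax": 0, "ay": 0, "az": 0},
  {"fingers": -1, "x": 0, "y": 0, "z": 0, "ax": 0, "ay": 0, "az": 0},
])

```text
clock: 22.48
tcp_pos: [0.5065, 0.1681, 0.1319]
orientation: [-0.186, 3.133, -0.007]
contact_force: [1.8, -0.7, 1.4]
grip_width: 0.017
gripper_force: 60.7
```

```bash
python3 f.py 8
```

```text
t 22.8833 tcp [0.5065 0.1681 0.1319] F stage [ 1.18 -0.12  5.87] M stage [-0.086 -0.525 -0.059] tilt [ 0.0036 -0.0041] grip 60.706515312194824 0.017258845296453672
```

>>> arm_command([
  {"fingers": -1, "x": -0.0003, "y": 0, "z": 0, "ax": 0, "ay": 0, "az": 0},
  {"fingers": -1, "x": 0, "y": 0, "z": 0, "ax": 0, "ay": 0, "az": 0},
  {"fingers": -1, "x": 0, "y": 0, "z": 0, "ax": 0, "ay": 0, "az": 0},
  {"fingers": -1, "x": 0, "y": 0, "z": 0, "ax": 0, "ay": 0, "az": 0},
], grip_force=20)

```text
clock: 23.22
tcp_pos: [0.5066, 0.1681, 0.132]
orientation: [-0.187, 3.133, -0.007]
contact_force: [0.6, -0.8, 0.5]
grip_width: 0.0172
gripper_force: 60.7
```

```bash
python3 f.py 8
```

```text
t 23.6167 tcp [0.5067 0.1682 0.132 ] F stage [-0.05 -0.52  5.91] M stage [-0.127 -0.073 -0.045] tilt [ 0.0034 -0.0041] grip 60.6781268119812 0.01718197919998456
```

>>> arm_command([
  {"fingers": -0.5, "x": 0, "y": 0, "z": 0, "ax": 0, "ay": 0, "az": 0},
  {"fingers": -0.4, "x": 0, "y": 0, "z": 0, "ax": 0, "ay": 0, "az": 0},
  {"fingers": -0.3, "x": 0, "y": 0, "z": 0, "ax": 0, "ay": 0, "az": 0},
  {"fingers": -0.2, "x": 0, "y": 0, "z": 0, "ax": 0, "ay": 0, "az": 0},
  {"fingers": -0.2, "x": 0, "y": 0, "z": 0, "ax": 0, "ay": 0, "az": 0},
  {"fingers": -0.2, "x": 0, "y": 0, "z": 0, "ax": 0, "ay": 0, "az": 0},
], grip_force=20)

```text
clock: 24.12
tcp_pos: [0.5069, 0.1683, 0.1321]
orientation: [-0.187, 3.132, -0.006]
contact_force: [0.2, -1.1, -0.3]
grip_width: 0.0343
gripper_force: 0.0
```

```bash
sed 's/w5.png/w6.png/;s/w4.npz/w6.npz/' w4.py > w6.py; python3 f.py 4; cat >> w6.py <<'E'
q=P[(abs(P[...,0]-.5)<.06)&(abs(P[...,1]-.168)<.06)&(abs(z-.102)<.008)&(P[...,0]<.51)]
c=np.linalg.lstsq(np.c_[q[:,:2],np.ones(len(q))],q[:,2],rcond=None)[0];print("plate",len(q),np.median(q[:,2]),"slopes",np.degrees(c[:2]))
g=r.grab_frame("side");cv2.imwrite("pics/side6.png",cv2.resize(g["frame"][190:350,210:400,::-1],None,fx=4,fy=3.6))
E
python3 w6.py
```

```text
t 24.3167 tcp [0.507  0.1682 0.1321] F stage [-0.16  0.03  4.99] M stage [ 0.016  0.005 -0.002] tilt [ 0.004  -0.0039] grip 0.0 0.03423775545772892
{'clock': np.float64(24.3167), 'tcp_pos': array([0.507 , 0.1682, 0.1321]), 'contact_force': array([-0.6185, -0.0009,  0.5961]), 'moment': array([ 0.0351, -0.0117,  0.0094]), 'grip_width': np.float64(0.0342), 'gripper_force': np.float64(0.0)} [[-0.993, -0.119, 0.004], [-0.119, 0.993, -0.004], [-0.003, -0.004, -1.0]]
yaw 6.807998181783487
1 2626 tip 0.0686 lat -0.0 z 0.0422
-1 2355 tip 0.067 lat -0.0014 z 0.0417
tray 18101 ((489.4232482910156, 174.3812713623047), (207.35989379882812, 209.6361846923828), 6.689509868621826)
plat 31953 0.04966168302618301 ((510.8150329589844, 169.74957275390625), (190.0546417236328, 160.21762084960938), 6.722980499267578)
plate 11309 0.10122648080725499 slopes [1.68169048 0.2329979 ]
```

Released with zero grip and no moment. I retract straight up and inspect.

>>> arm_command([
  {"fingers": -0.1, "x": 0, "y": 0, "z": -0.003, "ax": 0, "ay": 0, "az": 0},
  {"fingers": -0.1, "x": 0, "y": 0, "z": -0.01, "ax": 0, "ay": 0, "az": 0},
  {"fingers": -0.1, "x": 0, "y": 0, "z": -0.02, "ax": 0, "ay": 0, "az": 0},
  {"fingers": -0.1, "x": 0, "y": 0, "z": -0.025, "ax": 0, "ay": 0, "az": 0},
  {"fingers": -0.1, "x": 0, "y": 0, "z": -0.025, "ax": 0, "ay": 0, "az": 0},
  {"fingers": -0.1, "x": 0, "y": 0, "z": -0.025, "ax": 0, "ay": 0, "az": 0},
  {"fingers": -0.1, "x": 0, "y": 0, "z": -0.025, "ax": 0, "ay": 0, "az": 0},
  {"fingers": -0.1, "x": 0, "y": 0, "z": -0.02, "ax": 0, "ay": 0, "az": 0},
  {"fingers": -0.1, "x": 0, "y": 0, "z": 0, "ax": 0, "ay": 0, "az": 0},
  {"fingers": -0.1, "x": 0, "y": 0, "z": 0, "ax": 0, "ay": 0, "az": 0},
])

```text
clock: 25.25
tcp_pos: [0.507, 0.1691, 0.2869]
orientation: [-0.186, 3.129, -0.004]
contact_force: [-0.5, -0.3, -1.0]
grip_width: 0.0379
gripper_force: 0.0
```

```bash
cat > w7.py <<'E'
from h import *
st()
a=np.radians(6.65);X=np.array([np.cos(a),np.sin(a)]);Y=np.array([-X[1],X[0]])
g=r.grab_frame("wrist");P=cloud(g);d=P[...,:2]-np.array([.5107,.1697]);S=np.stack([d@X,d@Y,P[...,2]],-1);z=S[...,2]
b=(np.hypot(S[...,0]+.005,S[...,1])<.03)&(z>.135)&(z<.155);p=S[b];print("block",len(p),np.median(p[:,2]),cv2.minAreaRect(p[:,:2].astype(np.float32)*1000))
A=S[(abs(S[...,0])<.075)&(abs(S[...,1])<.065)&(abs(z-.1015)<.005)]
for s in(1,-1):
    q=A[(A[:,1]*s>.036)&(A[:,0]<-.02)];print("arm z",s,len(q),np.median(q[:,2]),q.mean(0))
q=A[(A[:,0]>.032)];print("nose",len(q),np.median(q[:,2]),q.mean(0))
c=np.linalg.lstsq(np.c_[A[:,:2],np.ones(len(A))],A[:,2],rcond=None)[0];print("slopes",np.degrees(c[:2]),c[2])
pl=S[(abs(S[...,0])<.09)&(abs(S[...,1])<.075)&(abs(z-.05)<.004)];c=np.linalg.lstsq(np.c_[pl[:,:2],np.ones(len(pl))],pl[:,2],rcond=None)[0];print("platform slopes",np.degrees(c[:2]),c[2])
w=cv2.resize(g["frame"][60:320,100:420,::-1],(400,325))
g=r.grab_frame("side");s=cv2.resize(g["frame"][190:350,210:400,::-1],(390,325))
cv2.imwrite("pics/fin.png",np.hstack([w,s]))
E
python3 w7.py
```

```text
{'clock': np.float64(25.25), 'tcp_pos': array([0.507 , 0.1691, 0.2869]), 'contact_force': array([-0.529 , -0.3012, -0.9509]), 'moment': array([-0.0127,  0.0455, -0.0144]), 'grip_width': np.float64(0.0379), 'gripper_force': np.float64(0.0)} [[-0.993, -0.119, 0.007], [-0.119, 0.993, -0.002], [-0.007, -0.003, -1.0]]
block 905 0.1460486796317198 ((-5.339216232299805, -0.3746051788330078), (35.74430465698242, 17.412065505981445), 0.2833951711654663)
arm z 1 534 0.10126575973910343 [-0.03393646  0.04494627  0.10123058]
arm z -1 529 0.10121137997859203 [-0.03415688 -0.04518789  0.10119237]
nose 518 0.10130855010126136 [0.04354653 0.00029847 0.10145451]
slopes [0.2388636  0.03275516] 0.10130134046574611
platform slopes [-0.01583855  0.02140632] 0.04969805317478997
```

View pics/fin.png

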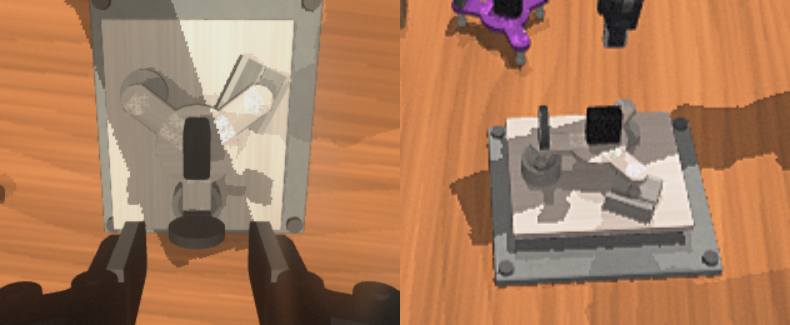

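The final picture shows the stage on the base: ball foot under the mirror in the cone, the other two in the groove and on the pad. Its arm heights agree within 0.1 mm and its position within 0.5 mm of the seats, and the gripper is clear above.

```bash
python3 -c "
from h import *
print(r.hand_in())"
```

```text
the job is handed in; nothing more can be done
None
```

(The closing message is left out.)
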